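Put the wound components back into their organiser nests

ROBOT

A 6-joint arm with a two-finger parallel gripper is mounted at the origin on the work surface. World frame = base frame: x ahead of the robot, y to its left, z up, the work surface at z = 0. Lengths are in m, angles in degrees, forces in N, time in s.
With the tool pointing down it reaches from about 0.325 to 0.9 m from the base axis. Payload 6.1 kg.
Tool frame: the origin (TCP) lies at the very end of the fingers, on their centre line; the grasp point (between the pads) lies 19 mm behind it; z points along the fingers, y is the line along which they close (so a half turn about z gives the same grasp; the last joint's range is limited). The gripper opens to 85 mm and grips with 20 to 120 N. Pads are 22 mm wide; open, the fingers measure 114 mm over their backs; the gripper's body (76 mm by 85 mm) begins 54 mm behind the grasp point. The pads swing forward as they close: fully open they stand 13 mm farther back than shut.
Start: joints at [-73.287, 12.628, 87.462, -0, 79.91, -7.225], TCP at [0.254, -0.571, 0.21] pointing down, gripper open.
Joint ranges: [-170.65, 170.65], [-52.31, 119.04], [5.05, 147.46], [-71.25, 251.25], [11.57, 151.72], [-153.62, 153.62]. Speed limits (degrees/s): [147.25, 147.25, 172.46, 180, 180, 180].

INTERFACE

Orientations are given as a 3x3 rotation matrix whose columns are the frame's x, y, z axes.
In Python, from bench import ctrl gives the robot as it stands.
- The arm moves only by the shell command python3 -m pendant 'ROWS' [FORCE]. ROWS is JSON, a list of rows, each a list of 7 numbers: the turn, a rotation vector about the tool's x, y, z in degrees, then the shift along the tool's x, y, z in mm, then the opening, from 0 (shut) to 1 (fully open). A call has 1 to 5 rows; each row is the pose to reach, as a shift and turn from the pose commanded when the call began, along the tool's axes at that moment; what a row does not reach only later rows make up. A row lasts 1/12 s, in which the tool goes at most 41.7 mm and 7.16 degrees, less where a joint would pass 70% of its speed; a pose out of reach is approached as far as the arm can. A call with a gripper value outside its range is refused whole. The fingers move at their own pace and stop on an object; FORCE is the grip in N (left out, the last holds). Time passes only in rows, so rows that repeat a pose let the fingers close. It gives the time, the measured TCP pose, the force, the opening and the grip force at its end, in the units of the state.
- ctrl.get_obs(): the state, without advancing time (a new reading comes with each control period).
- ctrl.grab_frame(name): name is "scene" or "side" or "wrist"; returns a dict with "img" (400x640x3 uint8, red, green, blue), "fx", "fy", "cx", "cy" (pixels), "rvec" (rotation vector, rad) and "tvec" (3), from world to camera coordinates, as OpenCV has them. Camera axes: x right, y down, z forward; pixel columns grow to the right and rows downward; lengths in m; the calibration is good to about 2 mm. A picture is of the moment at which its call begins. There is no depth.
- ctrl.finish_job(): hands the job in; it is judged then, once.
The state is a dict: "time_s": time; "qpos": joint angles; "joint_velocities": joint speeds; "tau": joint torques, N m; "position": TCP position; "tool_rot": TCP orientation; "wrist_force": force on the tool from outside, world axes, zero at the start; "moment": the same for the moment, N m; "grip_width": finger opening in m; "gripper_force": force on a finger pad.
Only numpy, scipy, OpenCV 4.12 (cv2) and the standard library are available. Lean on these libraries where they do the work, as an engineer would, in place of code of your own. Each camera call takes 0.05 s, during which the arm holds its last target. There are 200 camera calls.

TASK

The lesson is over: put the two ring cores and the two transformers back into the organiser, each in the recess cut for its own shape and size, resting fully down and upright on the floor of its recess. Leave the circuit board and the multimeter where they are.

Things in the scene. Friction and masses are not known exactly. Their poses are not given: they have to be found in the camera images.
- big_toroid: Large wound ring core: dark ring closely wound all round with copper wire, lying flat. 60 mm outside diameter, 24 mm hole, 34 mm high, about 0.3 kg. Origin: middle of its underside, z up; round, so its yaw is of no account.
- small_toroid: Small wound ring core: dark ring with two copper windings, lying flat. 40 mm outside diameter, 16 mm hole, 22 mm high, about 0.1 kg. Origin: middle of its underside, z up; round, so its yaw is of no account.
- big_transformer: Large transformer, standing: laminated dark steel core 66 mm long (along its y), 24 mm thick (x), 55 mm high. Round its middle the winding, a flat-sided block 46 mm wide (x), 44 mm long (y), from 11 to 44 mm above the underside. It stands on the core's foot, 24 x 66 mm. About 0.45 kg. Origin: middle of the underside, z up. A half turn makes no difference.
- small_transformer: Small transformer, standing: laminated dark steel core 48 mm long (along its y), 16 mm thick (x), 40 mm high. Round its middle the winding, a flat-sided block 36 mm wide (x), 32 mm long (y), from 8 to 32 mm above the underside. It stands on the core's foot, 16 x 48 mm. About 0.17 kg. Origin: middle of the underside, z up. A half turn makes no difference.
- nest_big_round: Fixed grey block 84 x 84 mm, 9 mm high, one of four in a row (86 mm apart along their y) on a black organiser base whose rim is 8 mm high. Origin: middle of its underside, 4 mm above the work surface, z up. Block top 9 mm, recess floor (dark) 3 mm above the origin; mouth chamfered 2 mm. Large round recess, 70 mm across, in the middle.
- nest_small_round: Fixed grey block 84 x 84 mm, 9 mm high, one of four in a row (86 mm apart along their y) on a black organiser base whose rim is 8 mm high. Origin: middle of its underside, 4 mm above the work surface, z up. Block top 9 mm, recess floor (dark) 3 mm above the origin; mouth chamfered 2 mm. Small round recess, 50 mm across, in the middle.
- nest_long_slot: Fixed grey block 84 x 84 mm, 9 mm high, one of four in a row (86 mm apart along their y) on a black organiser base whose rim is 8 mm high. Origin: middle of its underside, 4 mm above the work surface, z up. Block top 9 mm, recess floor (dark) 3 mm above the origin; mouth chamfered 2 mm. Large rectangular recess in the middle, 34 mm (x) by 76 mm (y), for a core's foot.
- nest_short_slot: Fixed grey block 84 x 84 mm, 9 mm high, one of four in a row (86 mm apart along their y) on a black organiser base whose rim is 8 mm high. Origin: middle of its underside, 4 mm above the work surface, z up. Block top 9 mm, recess floor (dark) 3 mm above the origin; mouth chamfered 2 mm. Small rectangular recess in the middle, 26 mm (x) by 58 mm (y), for a core's foot.
- circuit_board: Bystander among the components: a brown circuit board 50 x 70 mm on four 6 mm spacers with a black finned heat sink and two capacitors, 30 mm high in all, loose. Not to be moved. Origin: middle of its underside.
- multimeter: Bystander beside the organiser: a dark grey hand-held multimeter lying on its back, 180 mm (x) x 85 mm (y), 47 mm high, loose. Not to be moved. Origin: middle of its underside.
Not all that is in view belongs to the job. What is shaped like the small_transformer but blue is not meant.

How it is judged (in metres and radians):
At the end, for the whole second after the job is handed in: Each of the four components lies in its own nest: origin within 9 mm (horizontally) of the nest's origin, underside on the recess floor (0 to 5.5 mm above the nest's underside; the floor is at 3 mm), tilted less than 0.09 rad, released and at rest (horizontal distance between big_toroid and nest_big_round below 0.009 m and z of big_toroid in the frame of nest_big_round between 0 and 0.0055 m and angle between each of big_toroid, small_toroid, big_transformer, small_transformer's own z axis and vertical below 0.09 rad and linear speed of each of big_toroid, small_toroid, big_transformer, small_transformer below 0.02 m/s and angular speed of each of big_toroid, small_toroid, big_transformer, small_transformer below 0.2 rad/s and horizontal distance between small_toroid and nest_small_round below 0.009 m and z of small_toroid in the frame of nest_small_round between 0 and 0.0055 m and horizontal distance between big_transformer and nest_long_slot below 0.009 m and z of big_transformer in the frame of nest_long_slot between 0 and 0.0055 m and horizontal distance between small_transformer and nest_short_slot below 0.009 m and z of small_transformer in the frame of nest_short_slot between 0 and 0.0055 m); the robot touches nothing.
It fails at once if the circuit board is moved more than 20 mm (distance of circuit_board from where it was at the start of the episode above 0.02 m).
It fails at once if the multimeter is moved more than 20 mm (distance of multimeter from where it was at the start of the episode above 0.02 m).
It also fails if it takes over 96 s, if anything falls off the work surface, if the arm or the gripper's body presses on something with over 40 N, if the wrist force passes 120 N, or if a joint passes its speed limit or range.

## Working session

There is one attempt and no reset: what is moved stays moved. The work goes in short steps, Python scripts to look and compute and a shell command to move; the robot and the scene stay as the last step left them, time stands still between calls to the robot, and variables do not carry over. Pictures are saved under pics/ and viewed, at most 14 in all, crops included, and the job is handed in when it is done.

```bash
mkdir -p pics; cat > h.py <<'E'
import numpy as np,cv2
from bench import ctrl
def grab(n,save=None):
    f=ctrl.grab_frame(n)
    if save: cv2.imwrite('pics/'+save,cv2.cvtColor(f['img'],cv2.COLOR_RGB2BGR))
    np.savez('last_%s.npz'%n,**f)
    return f
def load(n): return dict(np.load('last_%s.npz'%n))
def ray(f,u,v):
    R,_=cv2.Rodrigues(np.array(f['rvec'],float)); t=np.array(f['tvec'],float).ravel()
    d=R.T@np.array([(u-f['cx'])/f['fx'],(v-f['cy'])/f['fy'],1.]); return -R.T@t,d
def onz(f,u,v,z):
    c,d=ray(f,u,v); return c+d*(z-c[2])/d[2]
def proj(f,p):
    K=np.array([[f['fx'],0,f['cx']],[0,f['fy'],f['cy']],[0,0,1.]])
    return cv2.projectPoints(np.array(p,float).reshape(-1,3),np.array(f['rvec'],float),np.array(f['tvec'],float),K,None)[0].reshape(-1,2)
E
python3 - <<'E'
from h import *
for n in('scene','side','wrist'):
    f=grab(n,n+'0.png'); print(n,ray(f,320,200), f['fx'])
o=ctrl.get_obs();print(o)
E
```

```text
scene (array([ 1.07271889, -0.4146983 ,  0.59927652]), array([-0.61579486,  0.47124346, -0.63154619])) 392.8419895803366
side (array([0.40293652, 0.92357685, 0.67954072]), array([ 0.11329108, -0.83329077, -0.54138896])) 474.19970872212446
wrist (array([ 0.31701392, -0.54278548,  0.37245042]), array([-0.2637852 , -0.11092262, -0.95828088])) 279.1064045522372
{'time_s': 0.15, 'qpos': array([-7.32859689e+01,  1.26663887e+01,  8.75102242e+01, -1.68995809e-03,
        7.99117679e+01, -7.22551779e+00]), 'joint_velocities': array([ 0.00164578, -0.0254629 , -0.20418557,  0.00063942, -0.0103617 ,
       -0.01002864]), 'tau': array([ 8.88344930e-04, -4.97485864e+01, -3.89903247e+01, -2.07284523e-05,
        7.18228388e-03, -3.84394775e-05]), 'position': array([ 0.25344345, -0.57075494,  0.20933855]), 'tool_rot': array([[ 9.13972018e-01,  4.05776943e-01, -4.71438033e-04],
       [ 4.05777183e-01, -9.13970853e-01,  1.46901493e-03],
       [ 1.65211765e-04, -1.53393733e-03, -9.99998810e-01]]), 'wrist_force': array([-0.39290852, -0.10774118, -0.32861262]), 'moment': array([ 0.06833895, -0.0056981 ,  0.02329769]), 'gripper_force': 0.0, 'grip_width': 0.08532903820055178}
```

View pics/scene0.png

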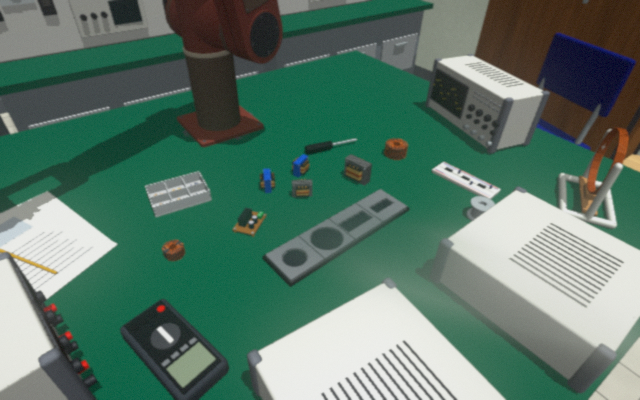

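View pics/side0.png

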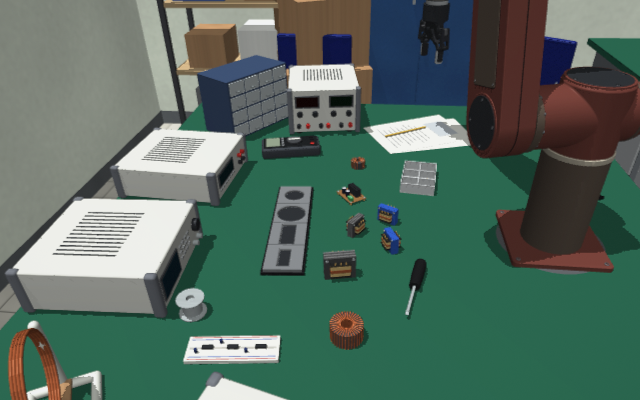

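Candidates (scene px):
- Big ring core: (397,149).
- Small ring core: (173,250). The orange reel at right is no match.
- Big transformer: (357,168), grey.
- Small transformer: (302,188), grey. The blue ones at (267,178) and (301,164) are decoys.
- Nests: small round (294,257), big round (326,238), long slot (356,217), short slot (383,200).

I'll check with one close crop and coarse positions.

```bash
python3 - <<'E'
from h import *
s=load('scene');d=load('side')
im=s['img'][120:300,150:420];cv2.imwrite('pics/crop1.png',cv2.resize(cv2.cvtColor(im,cv2.COLOR_RGB2BGR),(780,520),interpolation=cv2.INTER_CUBIC))
P={'bigT':((397,149),(347,330),.02),'smT':((173,250),(358,163),.012),'bigX':((357,169),(340,265),.03),'smX':((302,188),(356,225),.022),
'nSR':((294,257),(293,195),.008),'nBR':((326,238),(291,213),.008),'nLS':((356,217),(288,234),.008),'nSS':((383,200),(284,257),.008),'pcb':((250,221),(350,193),.01),'bl1':((267,179),(388,215),.02),'bl2':((301,164),(391,240),.02)}
for k,(a,b,z) in P.items(): print(k,onz(s,*a,z).round(3)[:2],onz(d,*b,z).round(3)[:2])
E
```

```text
bigT [0.45  0.328] [0.44  0.334]
smT [ 0.458 -0.317] [ 0.456 -0.314]
bigX [0.471 0.162] [0.467 0.169]
smX [0.448 0.008] [0.442 0.012]
nSR [ 0.613 -0.125] [ 0.618 -0.128]
nBR [ 0.607 -0.039] [ 0.609 -0.044]
nLS [0.592 0.057] [0.601 0.044]
nSS [0.583 0.15 ] [0.595 0.128]
pcb [ 0.468 -0.146] [ 0.468 -0.148]
bl1 [ 0.366 -0.042] [ 0.368 -0.039]
bl2 [0.359 0.066] [0.361 0.06 ]
```

View pics/crop1.png

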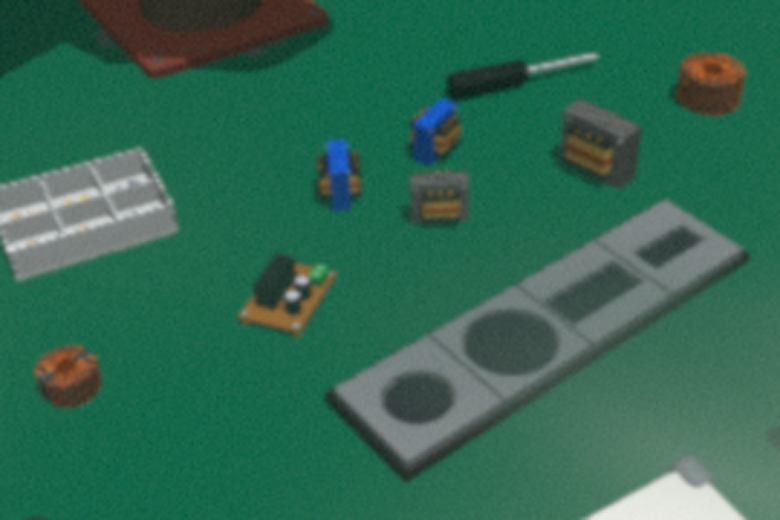

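View pics/wrist0.png

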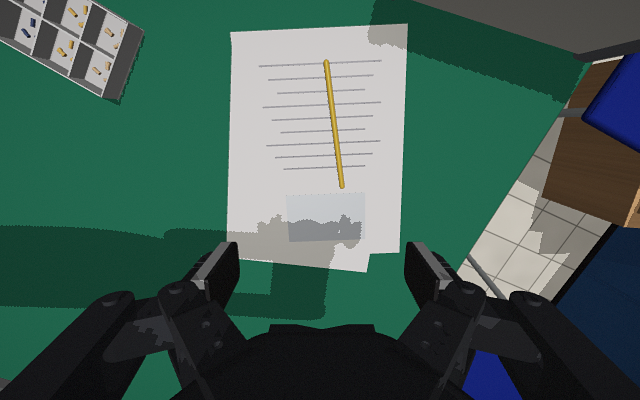

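The crop confirms the choices. The two transformers are the all-grey ones, at scene (357,168) and (302,188). The blue pair are decoys. The wrist view shows that the camera looks ahead of and under the fingers. I'll start with the small ring core.

```bash
python3 -m pendant '[[0,0,0,36,-19,0,1],[0,0,0,72,-38,0,1],[0,0,0,108,-57,0,1],[0,0,0,144,-76,0,1],[0,0,0,180,-95,0,1]]' && python3 -m pendant '[[0,0,0,36,-19,0,1],[0,0,0,72,-38,0,1],[0,0,0,109,-57,0,1],[0,0,0,109,-57,0,1],[0,0,0,109,-57,0,1]]'
cat > w.py <<'E'
# orange/copper + position of things in the wrist view
from h import *
import sys
def tool(o,p):  # world point -> shift in tool axes, mm
    return (np.array(o['tool_rot']).T@(np.array(p)-np.array(o['position']))*1000).round(1)
def blobs(f,lo,hi,amin=150):
    hsv=cv2.cvtColor(f['img'],cv2.COLOR_RGB2HSV); m=cv2.inRange(hsv,np.array(lo),np.array(hi))
    m=cv2.morphologyEx(m,cv2.MORPH_CLOSE,np.ones((9,9))) 
    cs,_=cv2.findContours(m,cv2.RETR_EXTERNAL,cv2.CHAIN_APPROX_NONE)
    return sorted([c for c in cs if cv2.contourArea(c)>amin],key=cv2.contourArea,reverse=True)
E
python3 - <<'E'
from w import *
f=grab('wrist','w1.png');o=ctrl.get_obs();print(o['time_s'],o['position'])
print('expected',proj(f,[[.457,-.315,.02]]))
for c in blobs(f,(3,90,60),(20,255,255)):
    (u,v),r=cv2.minEnclosingCircle(c); p=onz(f,u,v,.022); q=onz(f,u+r,v,.022)
    print(u,v,r,p,'rad',np.linalg.norm(p-q),tool(o,p))
E
```

```text
time_s: 0.57
position: [0.3802, -0.4097, 0.2099]
tool_rot: [[0.914, 0.405, -0.0], [0.405, -0.914, 0.0], [0.0, -0.0, -1.0]]
wrist_force: [0.1, 0.0, 0.7]
grip_width: 0.0854
gripper_force: 0.0
time_s: 0.98
position: [0.4572, -0.313, 0.2099]
tool_rot: [[0.912, 0.41, -0.0], [0.41, -0.912, 0.0], [-0.0, -0.0, -1.0]]
wrist_force: [-0.2, -0.1, 0.4]
grip_width: 0.0857
gripper_force: 0.0
1.0333 [ 0.45632929 -0.3143154   0.20997826]
expected [[322.56114745 173.8725011 ]]
40.619049072265625 298.5 44.63368225097656 [ 0.1197151  -0.01574402  0.022     ] rad 0.06513307875293325 [-185.4 -409.9  188.2]
203.5 111.5 35.19242858886719 [ 0.46800978 -0.15272503  0.022     ] rad 0.04235692568146161 [  76.7 -142.7  188. ]
323.39215087890625 172.91339111328125 16.50851058959961 [ 0.4589316  -0.31528236  0.022     ] rad 0.021094415978197396 [  2.1   2.  188. ]
71.0 65.0 20.808752059936523 [0.45444491 0.0022004  0.022     ] rad 0.023985879279743154 [ 127.5 -289.7  187.9]
105.0 158.0 15.652576446533203 [ 0.3633579  -0.05683148  0.022     ] rad 0.019692747147816318 [  20.3 -273.   188. ]
```

View pics/w1.png

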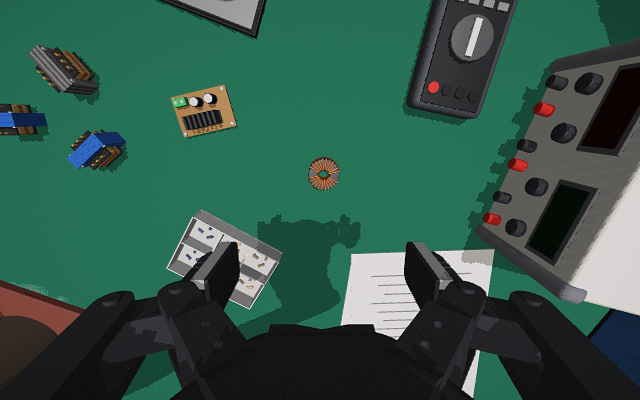

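The small ring core is at (323,173), with a radius close to 20 mm, and the ground around it is clear. Going down to grip.

```bash
python3 -m pendant '[[0,0,0,2,2,40,1],[0,0,0,2,2,80,1],[0,0,0,2,2,120,1],[0,0,0,2,2,160,1],[0,0,0,2,2,185,1]]' | head -2; python3 -m pendant '[[0,0,0,0,0,17,1],[0,0,0,0,0,17,1],[0,0,0,0,0,17,0.3],[0,0,0,0,0,17,0.3],[0,0,0,0,0,17,0.3]]' 40;  python3 -m pendant '[[0,0,0,0,0,0,0.3],[0,0,0,0,0,0,0.3],[0,0,0,0,0,0,0.3],[0,0,0,0,0,0,0.3],[0,0,0,0,0,0,0.3]]' 40
```

```text
time_s: 1.45
position: [0.4554, -0.3158, 0.0207]
time_s: 1.87
position: [0.4597, -0.3178, 0.0103]
tool_rot: [[0.914, 0.405, 0.003], [0.405, -0.914, -0.002], [0.001, 0.003, -1.0]]
wrist_force: [0.0, -0.5, 0.8]
grip_width: 0.0518
gripper_force: 0.0
time_s: 2.28
position: [0.4589, -0.3161, 0.0085]
tool_rot: [[0.914, 0.406, 0.0], [0.406, -0.914, -0.0], [0.0, 0.0, -1.0]]
wrist_force: [0.4, -0.9, -0.5]
grip_width: 0.0258
gripper_force: 0.0
```

```bash
python3 - <<'E'
from h import *
# nests: recess contours in scene and side by dark grey mask within block region
pts={}
for n,z in(('scene',.010),('side',.010)):
    f=load(n); hsv=cv2.cvtColor(f['img'],cv2.COLOR_RGB2HSV)
    v=hsv[...,2];s=hsv[...,1]
    for k,p in {'SR':(.615,-.127),'BR':(.608,-.042),'LS':(.598,.048),'SS':(.592,.134)}.items():
        u0=proj(f,[p[0],p[1],.01])[0]
        sq=proj(f,[[p[0]+a,p[1]+b,.013] for a,b in((.048,.048),(.048,-.048),(-.048,-.048),(-.048,.048))]).astype(np.int32)
        m=np.zeros(v.shape,np.uint8);cv2.fillConvexPoly(m,sq,255)
        g=v[m>0]; t,_=cv2.threshold(g.reshape(-1,1),0,255,cv2.THRESH_OTSU)
        b=((v<t)&(m>0)&(s<110)).astype(np.uint8)
        l,lab,st,ce=cv2.connectedComponentsWithStats(b)
        i=min(range(1,l),key=lambda i:np.linalg.norm(ce[i]-u0)+(st[i,4]<40)*1e3)
        print(n,k,ce[i].round(1),st[i],t,onz(f,*ce[i],z)[:2].round(4))
E
```

```text
scene SR [294.4 257.2] [283 249  24  18 344] 98.0 [ 0.6153 -0.1254]
scene BR [326.3 238.1] [311 227  32  23 576] 100.0 [ 0.6089 -0.0402]
scene LS [354.6 221. ] [339 211  33  21 328] 101.0 [0.6021 0.0444]
scene SS [381.1 204.9] [370 198  24  15 181] 110.0 [0.5948 0.1319]
side SR [293.7 194.9] [285 191  19   9 137] 96.0 [ 0.6157 -0.1257]
side BR [290.9 213.2] [277 206  28  15 331] 95.0 [ 0.6084 -0.0399]
side LS [287.4 234.2] [279 225  17  19 277] 97.0 [0.6014 0.0475]
side SS [283.5 257.6] [276 250  15  16 193] 99.0 [0.5947 0.1331]
```

```bash
python3 - <<'E'
from w import *
f=grab('wrist','w2.png');o=ctrl.get_obs();print(o['grip_width'],o['position'])
print(proj(f,[.459,-.3155,.02]))
E
```

```text
0.02560214860953681 [ 0.45878195 -0.31604655  0.00838276]
[[320.25602355 238.57371046]]
```

View pics/w2.png

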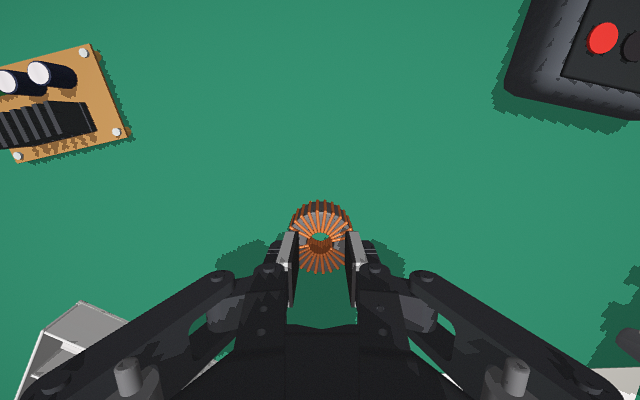

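```bash
python3 - <<'E'
from w import *
f=load('wrist');o=ctrl.get_obs();R=np.array(o['tool_rot']);p=np.array(o['position'])
for x in(11,-11):
  for z in (0,-5,-10,-15,-20,-30,-40): print(x,z,(p+R@[x/1e3,.0128,z/1e3])[2].round(3),proj(f,p+R@[x/1e3,.0128,z/1e3])[0].round(0),proj(f,p+R@[x/1e3,-.0128,z/1e3])[0].round(0))
E
```

```text
11 0 0.008 [342. 215.] [300. 215.]
11 -5 0.013 [342. 218.] [300. 218.]
11 -10 0.018 [343. 221.] [299. 221.]
11 -15 0.023 [343. 224.] [298. 224.]
11 -20 0.028 [344. 227.] [298. 227.]
11 -30 0.038 [346. 235.] [296. 235.]
11 -40 0.048 [347. 243.] [294. 243.]
-11 0 0.008 [341. 247.] [301. 247.]
-11 -5 0.013 [341. 251.] [300. 251.]
-11 -10 0.018 [342. 255.] [300. 255.]
-11 -15 0.023 [343. 259.] [299. 259.]
-11 -20 0.028 [343. 263.] [299. 263.]
-11 -30 0.038 [345. 272.] [297. 272.]
-11 -40 0.048 [346. 283.] [296. 283.]
```

The pads cover the ring in the picture (tips near row 232) and there is no grip force, so they closed above its top. The tips sit farther back than I assumed. I'll open, go lower and close again.

```bash
python3 -m pendant '[[0,0,0,0,0,0,0.8],[0,0,0,0,0,0,0.8],[0,0,0,0,0,0,0.8],[0,0,0,0,0,0,0.8],[0,0,0,0,0,0,0.8]]' | grep grip; python3 -m pendant '[[0,0,0,0,0,4,0.8],[0,0,0,0,0,7,0.8],[0,0,0,0,0,7,0.2],[0,0,0,0,0,7,0.2],[0,0,0,0,0,7,0.2]]' 40;  python3 -m pendant '[[0,0,0,0,0,0,0.2],[0,0,0,0,0,0,0.2],[0,0,0,0,0,0,0.2],[0,0,0,0,0,0,0.2],[0,0,0,0,0,0,0.2]]' 40; python3 - <<'E'
from h import *
grab('wrist','w3.png')
E
```

```text
grip_width: 0.0684
gripper_force: 0.0
time_s: 3.17
position: [0.4586, -0.316, 0.001]
tool_rot: [[0.914, 0.406, -0.0], [0.406, -0.914, 0.0], [-0.0, -0.0, -1.0]]
wrist_force: [-0.3, 0.3, -0.3]
grip_width: 0.0326
gripper_force: 0.0
time_s: 3.58
position: [0.4587, -0.3161, 0.0013]
tool_rot: [[0.914, 0.406, 0.0], [0.406, -0.914, -0.0], [0.0, 0.0, -1.0]]
wrist_force: [0.1, -0.5, 0.5]
grip_width: 0.0171
gripper_force: 0.0
```

View pics/w3.png

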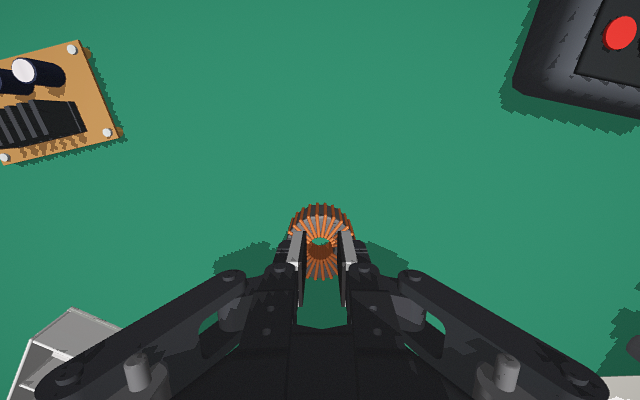

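```bash
python3 - <<'E'
from w import *
f=load('wrist');o=ctrl.get_obs();print(ray(f,320,200)[0],o['position'])
# expected outlines of the ring's top and bottom circle
a=np.linspace(0,2*np.pi,72)
for z in(0,.022):
    q=proj(f,np.c_[.459+.02*np.cos(a),-.3155+.02*np.sin(a),0*a+z]); print(z,q.min(0).round(),q.max(0).round())
    q=proj(f,np.c_[.459+.008*np.cos(a),-.3155+.008*np.sin(a),0*a+z]); print(' hole',q.min(0).round(),q.max(0).round())
s=grab('side'); u=proj(s,o['position'])[0].round(); print(u)
im=s['img'][int(u[1])-60:int(u[1])+40,int(u[0])-65:int(u[0])+65]
cv2.imwrite('pics/s4.png',cv2.resize(cv2.cvtColor(im,cv2.COLOR_RGB2BGR),(780,600),interpolation=cv2.INTER_CUBIC))
E
```

```text
[ 0.52223344 -0.28791907  0.1645239 ] [ 0.45873327 -0.31609576  0.00127598]
0 [289. 200.] [352. 258.]
 hole [308. 218.] [333. 242.]
0.022 [284. 211.] [356. 277.]
 hole [306. 232.] [335. 258.]
[357. 166.]
```

View pics/s4.png

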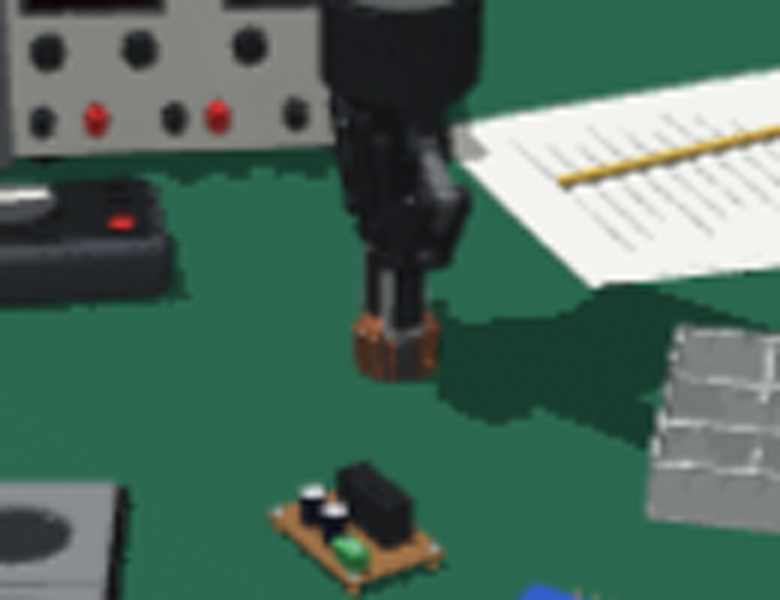

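```bash
python3 - <<'E'
from w import *
f=load('wrist');o=ctrl.get_obs();R=np.array(o['tool_rot']);p=np.array(o['position'])
for x in(11,-11):
  for z in (0,-13,-20,-30): print('open',x,z,proj(f,[p+R@[x/1e3,s*.0425,z/1e3] for s in(1,-1)]).round(0).tolist())
E
python3 -m pendant '[[0,0,0,0,0,-20,0.2],[0,0,0,0,0,-40,0.2],[0,0,0,0,0,-60,0.2],[0,0,0,0,0,-60,0.2],[0,0,0,0,0,-60,0.2]]'
python3 - <<'E'
from h import *
f=grab('wrist'); im=f['img'][120:320,220:420]
cv2.imwrite('pics/w5.png',cv2.resize(cv2.cvtColor(im,cv2.COLOR_RGB2BGR),(600,600)))
E
```

```text
open 11 0 [[390.0, 215.0], [252.0, 215.0]]
open 11 -13 [[395.0, 223.0], [247.0, 223.0]]
open 11 -20 [[398.0, 227.0], [244.0, 227.0]]
open 11 -30 [[403.0, 235.0], [239.0, 235.0]]
open -11 0 [[387.0, 247.0], [255.0, 247.0]]
open -11 -13 [[392.0, 257.0], [250.0, 257.0]]
open -11 -20 [[395.0, 263.0], [247.0, 263.0]]
open -11 -30 [[400.0, 272.0], [242.0, 272.0]]
time_s: 4.1
position: [0.4597, -0.3169, 0.0626]
tool_rot: [[0.914, 0.406, 0.002], [0.406, -0.914, -0.002], [0.001, 0.003, -1.0]]
wrist_force: [-0.1, 0.6, 0.3]
grip_width: 0.017
gripper_force: 0.0
```

View pics/w5.png

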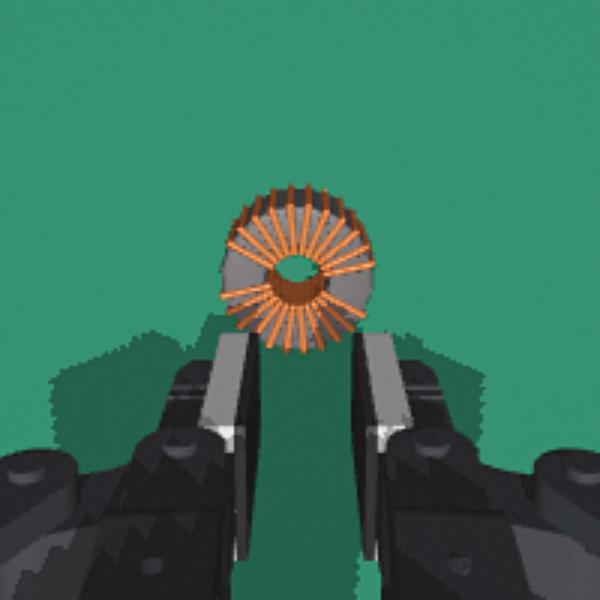

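The ring is intact and undisturbed at about (319,210). The pad tips image at row 231, with a 36 px gap for 17 mm. That puts them about 27 mm behind the reported TCP, and the side view agrees. So the fingers end about 25 to 30 mm short of the reported TCP, and I'll go lower while watching the force.

```bash
python3 -m pendant '[[0,0,0,0,0,15,0.8],[0,0,0,0,0,30,0.8],[0,0,0,0,0,45,0.8],[0,0,0,0,0,55,0.8],[0,0,0,0,0,55,0.8]]' | grep -E "pos|force|width"; python3 -m pendant '[[0,0,0,0,0,10,0.8],[0,0,0,0,0,18,0.8],[0,0,0,0,0,24,0.8],[0,0,0,0,0,27,0.8],[0,0,0,0,0,27,0.8]]' | grep -E "pos|force|width";  python3 -m pendant '[[0,0,0,0,0,0,0.2],[0,0,0,0,0,0,0.2],[0,0,0,0,0,0,0.2],[0,0,0,0,0,0,0.2],[0,0,0,0,0,0,0.2]]' 40;python3 -m pendant '[[0,0,0,0,0,0,0.2],[0,0,0,0,0,0,0.2],[0,0,0,0,0,0,0.2],[0,0,0,0,0,0,0.2],[0,0,0,0,0,0,0.2]]' 40
```

```text
position: [0.4562, -0.3138, 0.0024]
wrist_force: [-0.8, 0.7, -0.8]
grip_width: 0.0681
gripper_force: 0.0
position: [0.4583, -0.3156, -0.0216]
wrist_force: [0.7, 0.2, -0.1]
grip_width: 0.0682
gripper_force: 0.0
time_s: 5.4
position: [0.4593, -0.3166, -0.0199]
tool_rot: [[0.914, 0.406, 0.001], [0.406, -0.914, -0.001], [0.001, 0.002, -1.0]]
wrist_force: [-0.2, -0.1, 3.4]
grip_width: 0.0381
gripper_force: 40.7
time_s: 5.82
position: [0.4593, -0.3166, -0.02]
tool_rot: [[0.914, 0.406, 0.001], [0.406, -0.914, -0.001], [0.001, 0.001, -1.0]]
wrist_force: [0.4, 0.6, 6.2]
grip_width: 0.0386
gripper_force: 40.8
```

Gripped: 38.6 mm is the bare core of the ring. Lifting and carrying it to the small round nest.

```bash
python3 -m pendant '[[0,0,0,0,0,-30,0.2],[0,0,0,0,0,-65,0.2],[0,0,0,0,0,-100,0.2],[0,0,0,0,0,-120,0.2],[0,0,0,0,0,-120,0.2]]' | grep -E "pos|force|width"; python3 -m pendant '[[0,0,0,30,-15,0,0.2],[0,0,0,65,-33,0,0.2],[0,0,0,100,-50,0,0.2],[0,0,0,135,-68,0,0.2],[0,0,0,165,-84,0,0.2]]' | grep -E "pos|force|width";python3 -m pendant '[[0,0,0,30,-15,0,0.2],[0,0,0,55,-27,0,0.2],[0,0,0,55,-27,0,0.2],[0,0,0,55,-27,0,0.2],[0,0,0,55,-27,0,0.2]]' | grep -E "pos|force|width"
python3 - <<'E'
from w import *
f=grab('wrist','w6.png');o=ctrl.get_obs();print(o['position'],'to nest',tool(o,[.6155,-.1255,.0]))
print('nest px',proj(f,[.6155,-.1255,.013]),[.6155,-.1255])
for c in blobs(f,(3,90,60),(20,255,255)):
    (u,v),r=cv2.minEnclosingCircle(c);print(u,v,r)
E
```

```text
position: [0.4615, -0.3185, 0.1047]
wrist_force: [0.6, -0.3, 0.4]
grip_width: 0.0384
gripper_force: 40.9
position: [0.5756, -0.17, 0.0974]
wrist_force: [0.5, -0.9, -0.9]
grip_width: 0.0385
gripper_force: 40.8
position: [0.6135, -0.1252, 0.0975]
wrist_force: [0.3, -0.7, -0.3]
grip_width: 0.0386
gripper_force: 40.8
[ 0.61342398 -0.12584329  0.09787125] to nest [ 2.2  0.6 97.9]
nest px [[322.35384906 193.20867927]] [0.6155, -0.1255]
312.6136474609375 270.7727355957031 59.17104721069336
138.58526611328125 286.5155029296875 17.76001739501953
57.5 328.5 24.990097045898438
```

View pics/w6.png

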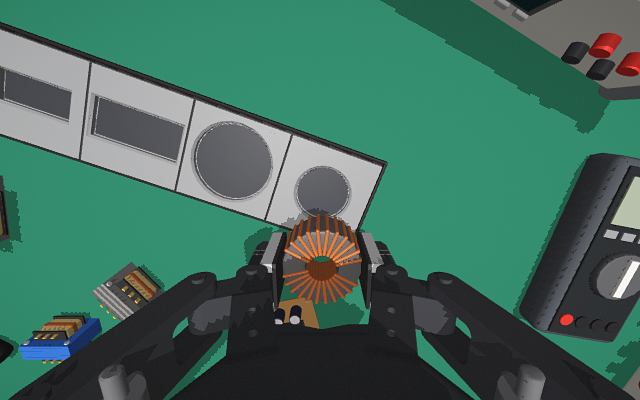

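The small recess is at (323,192) as predicted, and the ring hangs level in the fingers at (321,263). Lowering.

```bash
python3 - <<'E'
from w import *
f=load('wrist');o=ctrl.get_obs();R=np.array(o['tool_rot']);p=np.array(o['position'])
a=np.linspace(0,6.28,60)
for x in(-4,0,4):
    q=proj(f,[p+R@[x/1e3+.008*np.cos(t),.008*np.sin(t),-.042] for t in a]);print(x,q.min(0).round(),q.max(0).round())
E
python3 -m pendant '[[0,0,0,2,1,25,0.2],[0,0,0,2,1,50,0.2],[0,0,0,2,1,75,0.2],[0,0,0,2,1,90,0.2],[0,0,0,2,1,95,0.2]]' | grep -E "pos|force|width"; python3 -m pendant '[[0,0,0,0,0,5,0.2],[0,0,0,0,0,10,0.2],[0,0,0,0,0,15,0.2],[0,0,0,0,0,15,0.2],[0,0,0,0,0,15,0.2]]' | grep -E "pos|force|width"
```

```text
-4 [306. 259.] [338. 288.]
0 [306. 251.] [339. 281.]
4 [305. 244.] [339. 274.]
position: [0.6133, -0.126, 0.0003]
wrist_force: [-1.2, -0.3, -0.9]
grip_width: 0.0386
gripper_force: 40.8
position: [0.6182, -0.1261, -0.0093]
wrist_force: [-0.8, -0.1, 2.7]
grip_width: 0.0386
gripper_force: 42.4
```

```bash
python3 -m pendant '[[0,0,0,0,0,0,0.2],[0,0,0,0,0,1,0.2],[0,0,0,0,0,2,0.2],[0,0,0,0,0,2,0.2],[0,0,0,0,0,2,0.2]]' | grep -E "pos|force|width"; python3 -m pendant '[[0,0,0,0,0,0,0.75],[0,0,0,0,0,0,0.75],[0,0,0,0,0,0,0.75],[0,0,0,0,0,0,0.75],[0,0,0,0,0,0,0.75]]' | grep -E "pos|force|width";python3 -m pendant '[[0,0,0,0,0,-20,0.75],[0,0,0,0,0,-55,0.8],[0,0,0,0,0,-90,1],[0,0,0,0,0,-130,1],[0,0,0,0,0,-160,1]]' | grep -E "pos|force|width"
python3 - <<'E'
from w import *
f=grab('wrist','w7.png');o=ctrl.get_obs();print(o['time_s'],o['position'])
for c in blobs(f,(3,90,60),(20,255,255)):
    (u,v),r=cv2.minEnclosingCircle(c);print(u,v,r,onz(f,u,v,.029))
print(proj(f,[.6155,-.1255,.029]))
im=f['img'].copy(); cv2.imwrite('pics/w7.png',cv2.cvtColor(im,cv2.COLOR_RGB2BGR))
E
```

```text
position: [0.6183, -0.1262, -0.0096]
wrist_force: [-7.0, 1.0, 16.4]
grip_width: 0.0385
gripper_force: 51.6
position: [0.6167, -0.1252, -0.0133]
wrist_force: [-0.5, -0.6, 0.1]
grip_width: 0.0638
gripper_force: 0.0
position: [0.6176, -0.1256, 0.1502]
wrist_force: [0.9, -0.2, 0.3]
grip_width: 0.0852
gripper_force: 0.0
9.25 [ 0.62128421 -0.12674253  0.15739219]
32.0 203.5 24.6019287109375 [0.47508488 0.14770806 0.029     ]
287.0 294.5 33.064430236816406 [ 0.48143957 -0.14245615  0.029     ]
321.5 184.5487823486328 20.603551864624023 [ 0.61926364 -0.12549063  0.029     ]
165.14515686035156 263.82257080078125 14.214625358581543 [ 0.46263266 -0.00084982  0.029     ]
92.5 300.0 17.007450103759766 [0.38134506 0.06473617 0.029     ]
[[320.05006553 187.74055417]]
```

View pics/w7.png

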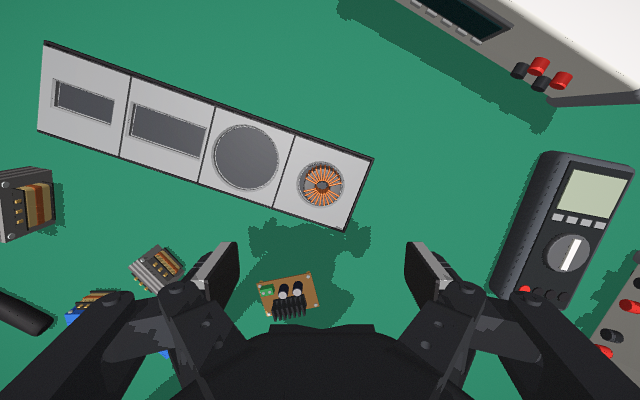

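The small ring is seated in the small round recess at (321,185) and the board is untouched. Next is the small transformer. I'll put the wrist camera straight over it.

```bash
cat > m.py <<'E'
# measure: not-green blob nearest to the point below the camera, both outline and its grey part
from w import *
def meas(x,y,z,name):
    f=grab('wrist',name);o=ctrl.get_obs();u=proj(f,[x,y,z])[0];print(o['time_s'],o['position'],'px',u,'cam',ray(f,320,200)[0].round(3))
    hsv=cv2.cvtColor(f['img'],cv2.COLOR_RGB2HSV)
    m=255-cv2.inRange(hsv,(60,90,20),(90,255,255)); m=cv2.morphologyEx(m,cv2.MORPH_OPEN,np.ones((3,3)))
    cs,_=cv2.findContours(m,cv2.RETR_EXTERNAL,cv2.CHAIN_APPROX_NONE)
    cs=[c for c in cs if 300<cv2.contourArea(c)<20000]
    c=min(cs,key=lambda c:np.linalg.norm(c.reshape(-1,2).mean(0)-u))
    P=np.array([onz(f,*q,z)[:2] for q in c.reshape(-1,2)])*1000
    r=cv2.minAreaRect(P.astype(np.float32)); print('rect',r,'bbox px',cv2.boundingRect(c))
    b=cv2.boxPoints(r); e=[b[1]-b[0],b[2]-b[1]]; l=max(e,key=np.linalg.norm); print('long axis deg',np.degrees(np.arctan2(l[1],l[0]))%180,'tool shift',tool(o,[r[0][0]/1e3,r[0][1]/1e3,0]))
E
python3 -m pendant '[[0,0,0,-24,-27,-10,1],[0,0,0,-48,-55,-20,1],[0,0,0,-72,-82,-33,1],[0,0,0,-97,-110,-33,1],[0,0,0,-121,-137,-33,1]]' | grep pos; python3 -m pendant '[[0,0,0,-24,-28,0,1],[0,0,0,-49,-56,0,1],[0,0,0,-49,-56,0,1],[0,0,0,-49,-56,0,1],[0,0,0,-49,-56,0,1]]' | grep pos
python3 -c "
from m import *
meas(.446,.008,.035,'w8.png')"
```

```text
position: [0.4496, -0.0488, 0.1804]
position: [0.384, -0.0182, 0.1806]
10.1333 [ 0.38430315 -0.01841515  0.18063938] px [322.1122901  119.24591208] cam [0.447 0.01  0.344]
rect ((444.5064697265625, 8.765682220458984), (49.05136489868164, 35.80001449584961), 59.148292541503906) bbox px (300, 97, 42, 46)
long axis deg 59.14829 tool shift [ 65.9  -0.6 180.7]
```

The measured outline is 49 x 36 mm, which matches the small transformer: centre (0.4445, 0.0088), long axis 59°. Turning the tool by −35° about its z axis, then descending.

```bash
python3 -m pendant '[[0,0,-7,13,0,0,0.75],[0,0,-14,26,0,0,0.75],[0,0,-21,40,0,0,0.75],[0,0,-28,53,0,0,0.75],[0,0,-35,66,0,0,0.75]]' | grep pos;python3 -m pendant '[[0,0,0,0,0,0,0.75],[0,0,0,0,0,30,0.75],[0,0,0,0,0,60,0.75],[0,0,0,0,0,90,0.75],[0,0,0,0,0,90,0.75]]' | head -3; python3 -c "
from w import *
o=ctrl.get_obs();R=o['tool_rot'];print(np.degrees(np.arctan2(R[1,0],R[0,0])),tool(o,[.4445,.0088,-.013]))"
```

```text
position: [0.4454, 0.0085, 0.1798]
time_s: 10.97
position: [0.4389, 0.009, 0.0841]
tool_rot: [[0.519, 0.855, -0.011], [0.855, -0.519, 0.002], [-0.005, -0.011, -1.0]]
58.73340142853464 [ 3.2  5.9 97. ]
```

```bash
python3 -m pendant '[[0,0,0,0,0,25,0.75],[0,0,0,0,0,50,0.75],[0,0,0,0,0,75,0.75],[0,0,0,0,0,95,0.75],[0,0,0,0,0,103,0.75]]' | grep -E "pos|force"; python3 -m pendant '[[0,0,0,0,0,0,0.75],[0,0,0,0,0,0,0.75],[0,0,0,0,0,0,0.2],[0,0,0,0,0,0,0.2],[0,0,0,0,0,0,0.2]]' 40| grep -E "pos|force|width"; python3 -m pendant '[[0,0,0,0,0,0,0.2],[0,0,0,0,0,0,0.2],[0,0,0,0,0,0,0.2],[0,0,0,0,0,0,0.2],[0,0,0,0,0,0,0.2]]' 40
```

```text
position: [0.4425, 0.0085, -0.0143]
wrist_force: [-0.5, -0.3, -0.2]
gripper_force: 0.0
position: [0.4453, 0.0085, -0.0111]
wrist_force: [-1.0, -0.1, 4.3]
grip_width: 0.0358
gripper_force: 40.4
time_s: 12.22
position: [0.4453, 0.0085, -0.0111]
tool_rot: [[0.516, 0.857, 0.003], [0.857, -0.516, -0.001], [0.001, 0.003, -1.0]]
wrist_force: [-0.1, -0.0, 6.8]
grip_width: 0.0351
gripper_force: 40.7
```

```bash
python3 -m pendant '[[0,0,0,0,0,-20,0.2],[0,0,0,0,0,-50,0.2],[0,0,0,0,0,-80,0.2],[0,0,0,0,0,-110,0.2],[0,0,0,0,0,-110,0.2]]' | grep -E "pos|width"; python3 -m pendant '[[0,0,-7,30,10,0,0.2],[0,0,-14,60,21,0,0.2],[0,0,-21,95,33,0,0.2],[0,0,-28,130,45,0,0.2],[0,0,-35,160,56,0,0.2]]' | grep -E "pos|width"; python3 -c "
from w import *
o=ctrl.get_obs();R=o['tool_rot'];print(np.degrees(np.arctan2(R[1,0],R[0,0])),tool(o,[.5948,.1325,0]),R[:2,:2])"
```

```text
position: [0.4481, 0.0081, 0.1038]
grip_width: 0.0352
position: [0.5753, 0.1185, 0.0968]
grip_width: 0.0356
94.29012608595927 [12.4 20.5 96.8] [[-0.07480688  0.99719802]
 [ 0.99719802  0.07480683]]
```

```bash
python3 -m pendant '[[0,0,0,14,20,0,0.2],[0,0,0,14,20,0,0.2],[0,0,0,14,20,0,0.2],[0,0,0,14,20,0,0.2],[0,0,0,14,20,0,0.2]]' | grep -E "pos|width"; python3 - <<'E'
from w import *
f=grab('wrist','w9.png')
o=ctrl.get_obs();R=o['tool_rot'];print(np.degrees(np.arctan2(R[1,0],R[0,0])),o['position'],tool(o,[.5948,.1325,0]),R[:2,:2])
E
```

```text
position: [0.5919, 0.1315, 0.0967]
grip_width: 0.0352
93.88352374533757 [0.59210329 0.13146652 0.09695731] [ 0.9  2.9 97. ] [[-0.06772839  0.99770335]
 [ 0.99770378  0.06772817]]
```

View pics/w9.png

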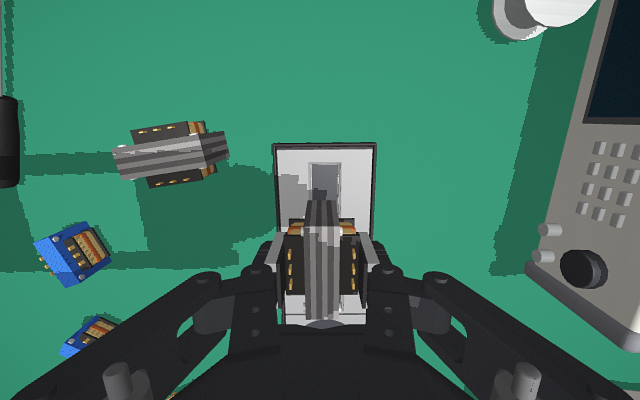

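The slot is centred near column 325, under a transformer hanging upright at 321. That agrees with the computed +3 mm. Lowering.

```bash
python3 -m pendant '[[0,0,0,1,3,25,0.2],[0,0,0,1,3,50,0.2],[0,0,0,1,3,75,0.2],[0,0,0,1,3,88,0.2],[0,0,0,1,3,88,0.2]]' | grep -E "pos|force|width"; python3 -m pendant '[[0,0,0,0,0,4,0.2],[0,0,0,0,0,8,0.2],[0,0,0,0,0,12,0.2],[0,0,0,0,0,14,0.2],[0,0,0,0,0,14,0.2]]' | grep -E "pos|force|width"; python3 -m pendant '[[0,0,0,0,0,0,0.2],[0,0,0,0,0,0,0.2],[0,0,0,0,0,0,0.2],[0,0,0,0,0,0,0.2],[0,0,0,0,0,0,0.2]]' | grep -E "pos|force|width"
```

```text
position: [0.5924, 0.1326, 0.0056]
wrist_force: [-1.0, 0.9, -1.7]
grip_width: 0.0353
gripper_force: 40.8
position: [0.5969, 0.1335, -0.0039]
wrist_force: [1.0, 0.4, -1.1]
grip_width: 0.035
gripper_force: 41.0
position: [0.5968, 0.1335, -0.004]
wrist_force: [-0.6, -0.4, 4.6]
grip_width: 0.0352
gripper_force: 41.5
```

```bash
python3 -m pendant '[[0,0,0,0,0,0,0.45],[0,0,0,0,0,0,0.5],[0,0,0,0,0,0,0.8],[0,0,0,0,0,0,0.8],[0,0,0,0,0,0,0.8]]' | grep -E "pos|force|width"; python3 -m pendant '[[0,0,0,0,0,-35,0.8],[0,0,0,0,0,-75,0.8],[0,0,0,0,0,-115,1],[0,0,0,0,0,-155,1],[0,0,0,0,0,-185,1]]' | grep -E "pos|force";  python3 -m pendant '[[0,0,0,-9,-35,0,1],[0,0,0,-18,-70,0,1],[0,0,0,-27,-105,0,1],[0,0,0,-27,-124,0,1],[0,0,0,-27,-124,0,1]]' | grep -E "pos";python3 -m pendant '[[0,0,0,0,0,0,1],[0,0,0,0,0,0,1],[0,0,0,0,0,0,1]]' | grep -E "pos"
python3 -c "
from m import *
meas(.469,.166,.05,'w10.png')"
```

```text
position: [0.5958, 0.1335, -0.0051]
wrist_force: [-0.2, -0.1, -1.1]
grip_width: 0.0684
gripper_force: 0.0
position: [0.597, 0.1336, 0.1841]
wrist_force: [1.2, -0.2, -0.3]
gripper_force: 0.0
position: [0.4707, 0.0977, 0.1797]
position: [0.4752, 0.0981, 0.1805]
16.3167 [0.47510973 0.09813472 0.18029787] px [319.70608508 118.00898244] cam [0.47  0.168 0.344]
rect ((469.46728515625, 164.0099334716797), (67.53865051269531, 44.91184616088867), 12.945676803588867) bbox px (286, 94, 69, 52)
long axis deg 12.945677 tool shift [ 66.1  -1.2 180.3]
```

The measured outline is 67.5 x 45 mm, which matches the big transformer: centre (0.4695, 0.164), long axis 12.9°. Turning +81° and moving over it.

```bash
python3 -m pendant '[[0,0,7,13,0,0,1],[0,0,14,26,0,0,1],[0,0,21,40,-1,0,1],[0,0,28,53,-1,0,1],[0,0,35,66,-1,0,1]]' | grep pos;python3 -m pendant '[[0,0,7,0,0,0,1],[0,0,14,0,0,0,1],[0,0,21,0,0,0,1],[0,0,28,0,0,0,1],[0,0,35,0,0,0,1]]' | grep pos; python3 -m pendant '[[0,0,6,0,0,0,1],[0,0,11,0,0,0,1],[0,0,11,0,0,0,1],[0,0,11,0,0,0,1],[0,0,11,0,0,0,1]]' | grep pos;  python3 -c "
from w import *
o=ctrl.get_obs();R=o['tool_rot'];print(np.degrees(np.arctan2(R[1,0],R[0,0])),tool(o,[.4695,.164,-.009]))"
```

```text
position: [0.4692, 0.1646, 0.1799]
position: [0.4693, 0.1641, 0.1799]
position: [0.4689, 0.1639, 0.18]
13.09128822688582 [  0.7   0.  189. ]
```

```bash
python3 -m pendant '[[0,0,0,1,0,35,1],[0,0,0,1,0,75,1],[0,0,0,1,0,115,1],[0,0,0,1,0,150,1],[0,0,0,1,0,165,1]]' | grep -E "pos|force"; python3 -m pendant '[[0,0,0,0,0,12,1],[0,0,0,0,0,23,1],[0,0,0,0,0,23,1],[0,0,0,0,0,23,0.3],[0,0,0,0,0,23,0.3]]' 60| grep -E "pos|force|width"; python3 -m pendant '[[0,0,0,0,0,0,0.3],[0,0,0,0,0,0,0.3],[0,0,0,0,0,0,0.3],[0,0,0,0,0,0,0.3],[0,0,0,0,0,0,0.3]]' 60 | grep -E "pos|force|width"
```

```text
position: [0.4659, 0.1633, 0.0102]
wrist_force: [-0.3, 0.7, -0.2]
gripper_force: 0.0
position: [0.4711, 0.1643, -0.0064]
wrist_force: [0.4, -0.7, 0.5]
grip_width: 0.0639
gripper_force: 0.0
position: [0.4712, 0.1644, -0.0061]
wrist_force: [-1.6, 0.8, 6.1]
grip_width: 0.045
gripper_force: 63.0
```

```bash
python3 -m pendant '[[0,0,0,0,0,-20,0.3],[0,0,0,0,0,-50,0.3],[0,0,0,0,0,-80,0.3],[0,0,0,0,0,-115,0.3],[0,0,0,0,0,-115,0.3]]' | grep -E "pos|width"; python3 -m pendant '[[0,0,-7,20,29,0,0.3],[0,0,-14,40,58,0,0.3],[0,0,-21,60,87,0,0.3],[0,0,-28,80,116,0,0.3],[0,0,-35,101,145,0,0.3]]' | grep -E "pos|width"; python3 -m pendant '[[0,0,-7,0,0,0,0.3],[0,0,-14,0,0,0,0.3],[0,0,-21,0,0,0,0.3],[0,0,-28,0,0,0,0.3],[0,0,-35,0,0,0,0.3]]' | grep pos; python3 -m pendant '[[0,0,-6,0,0,0,0.3],[0,0,-11.5,0,0,0,0.3],[0,0,-11.5,0,0,0,0.3],[0,0,-11.5,0,0,0,0.3],[0,0,-11.5,0,0,0,0.3]]' | grep pos; python3 -c "
from w import *
grab('wrist','w11.png')
o=ctrl.get_obs();R=o['tool_rot'];print(o['grip_width'],np.degrees(np.arctan2(R[1,0],R[0,0])),tool(o,[.602,.047,0]))"
```

```text
position: [0.4741, 0.1649, 0.1143]
grip_width: 0.0449
position: [0.6003, 0.0442, 0.1055]
grip_width: 0.0453
position: [0.5993, 0.0452, 0.1052]
position: [0.5999, 0.0453, 0.1063]
0.04501587771720597 94.30786238238804 [  1.5   2.1 106.6]
```

View pics/w11.png

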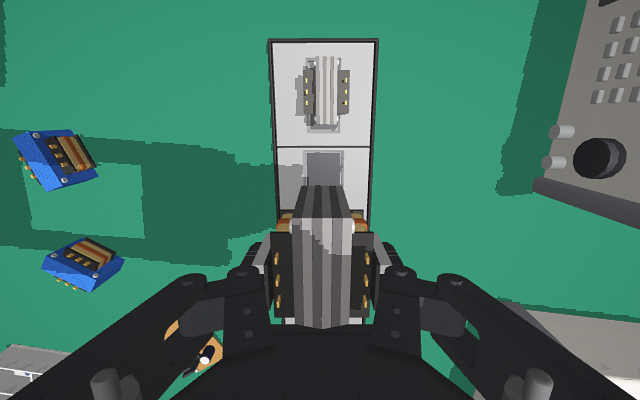

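The small transformer stands upright in its slot at (325,93). The long slot is centred near column 323, under the big transformer at 322. Lowering with a +2 mm correction.

```bash
python3 -m pendant '[[0,0,0,1,2,25,0.3],[0,0,0,1,2,50,0.3],[0,0,0,1,2,75,0.3],[0,0,0,1,2,92,0.3],[0,0,0,1,2,92,0.3]]' | grep -E "pos|force|width"; python3 -m pendant '[[0,0,0,0,0,4,0.3],[0,0,0,0,0,8,0.3],[0,0,0,0,0,12,0.3],[0,0,0,0,0,15,0.3],[0,0,0,0,0,15,0.3]]' | grep -E "pos|force|width"; python3 -m pendant '[[0,0,0,0,0,0,0.3],[0,0,0,0,0,0,0.3],[0,0,0,0,0,0,0.3],[0,0,0,0,0,0,0.3],[0,0,0,0,0,0,0.3]]' | grep -E "pos|force|width"
```

```text
position: [0.5983, 0.0466, 0.0103]
wrist_force: [-1.5, 0.3, -5.1]
grip_width: 0.0444
gripper_force: 64.1
position: [0.6035, 0.0463, 0.0012]
wrist_force: [-0.8, -1.1, -4.8]
grip_width: 0.0453
gripper_force: 64.5
position: [0.6033, 0.0464, 0.001]
wrist_force: [0.7, -0.2, 0.7]
grip_width: 0.0449
gripper_force: 64.7
```

```bash
python3 -m pendant '[[0,0,0,0,0,0,0.55],[0,0,0,0,0,0,0.6],[0,0,0,0,0,0,0.9],[0,0,0,0,0,0,0.9],[0,0,0,0,0,0,0.9]]' | grep -E "pos|force|width"; python3 -m pendant '[[0,0,0,0,0,-35,0.9],[0,0,0,0,0,-75,0.9],[0,0,0,0,0,-115,1],[0,0,0,0,0,-155,1],[0,0,0,0,0,-185,1]]' | grep -E "pos|force";  python3 -m pendant '[[0,0,0,33,-19,0,1],[0,0,0,66,-39,0,1],[0,0,0,99,-58,0,1],[0,0,0,132,-77,0,1],[0,0,0,165,-97,0,1]]' | grep -E "pos";python3 -m pendant '[[0,0,0,31,-19,0,1],[0,0,0,62,-38,0,1],[0,0,0,62,-38,0,1],[0,0,0,62,-38,0,1],[0,0,0,62,-38,0,1]]' | grep -E "pos"
python3 -c "
from m import *
meas(.445,.331,.034,'w12.png')"
```

```text
position: [0.6024, 0.0465, 0.0002]
wrist_force: [0.7, 0.3, -0.1]
grip_width: 0.0769
gripper_force: 0.0
position: [0.6034, 0.0465, 0.1892]
wrist_force: [0.8, 0.0, 0.6]
gripper_force: 0.0
position: [0.4919, 0.2045, 0.1854]
position: [0.4504, 0.2622, 0.1853]
23.5 [0.45083869 0.26175764 0.18528737] px [321.21098013 117.05708587] cam [0.445 0.332 0.349]
rect ((442.1367492675781, 330.54742431640625), (59.82808303833008, 59.41001510620117), 4.564006805419922) bbox px (291, 88, 56, 58)
long axis deg 4.5640044 tool shift [ 69.3  -3.5 185.3]
```

The measured outline is 60 x 59 mm, the big ring core, at (0.442, 0.3305). Moving over it, down, and closing.

```bash
python3 -m pendant '[[0,0,0,25,-1,0,1],[0,0,0,50,-3,0,1],[0,0,0,69,-4,0,1],[0,0,0,69,-4,30,1],[0,0,0,69,-4,60,1]]' | grep pos; python3 -m pendant '[[0,0,0,0,0,0,1],[0,0,0,0,0,30,1],[0,0,0,0,0,60,1],[0,0,0,0,0,90,1],[0,0,0,0,0,115,1]]' | grep -E "pos|force"; python3 -m pendant '[[0,0,0,0,0,15,1],[0,0,0,0,0,28,1],[0,0,0,0,0,28,1],[0,0,0,0,0,28,0.5],[0,0,0,0,0,28,0.5]]' 60| grep -E "pos|force|width"; python3 -m pendant '[[0,0,0,0,0,0,0.5],[0,0,0,0,0,0,0.5],[0,0,0,0,0,0,0.5],[0,0,0,0,0,0,0.5],[0,0,0,0,0,0,0.5]]' 60 | grep -E "pos|force|width"
```

```text
position: [0.4439, 0.3317, 0.1268]
position: [0.442, 0.3296, 0.0096]
wrist_force: [-0.1, -0.5, 1.2]
gripper_force: 0.0
position: [0.4426, 0.3312, -0.0161]
wrist_force: [-0.2, 0.0, -0.2]
grip_width: 0.0638
gripper_force: 0.0
position: [0.4428, 0.3316, -0.0157]
wrist_force: [1.3, -1.0, 6.3]
grip_width: 0.0574
gripper_force: 66.5
```

```bash
python3 -m pendant '[[0,0,0,0,0,-25,0.5],[0,0,0,0,0,-60,0.5],[0,0,0,0,0,-98,0.5],[0,0,0,0,0,-138,0.5],[0,0,0,0,0,-138,0.5]]' | grep -E "pos|width"; python3 -m pendant '[[0,0,0,-25,9,0,0.5],[0,0,0,-55,20,0,0.5],[0,0,0,-90,32,0,0.5],[0,0,0,-125,45,0,0.5],[0,0,0,-160,57,0,0.5]]' | grep -E "pos|width"; python3 -m pendant '[[0,0,0,-35,12,0,0.5],[0,0,0,-70,25,0,0.5],[0,0,0,-105,37,0,0.5],[0,0,0,-140,50,0,0.5],[0,0,0,-175,62,0,0.5]]' | grep pos; python3 -m pendant '[[0,0,0,-25,9,0,0.5],[0,0,0,-48,17,0,0.5],[0,0,0,-48,17,0,0.5],[0,0,0,-48,17,0,0.5],[0,0,0,-48,17,0,0.5]]' | grep pos; python3 -c "
from w import *
f=grab('wrist','w13.png')
o=ctrl.get_obs();R=o['tool_rot'];print(o['grip_width'],np.degrees(np.arctan2(R[1,0],R[0,0])),o['position'],tool(o,[.6087,-.040,0]))
# ring in hand: hole outline expected for offsets along tool x
m=cv2.inRange(cv2.cvtColor(f['img'],cv2.COLOR_RGB2HSV),(3,90,60),(20,255,255)); ys,xs=np.where(m[:,260:380]>0);print('copper rows',ys.min(),ys.max())
a=np.linspace(0,6.28,60);p=o['position']
for x in(-5,0,5):
    q=proj(f,np.vstack([[p+R@[x/1e3+.03*np.cos(t),.03*np.sin(t),-z] for t in a] for z in(.016,.050)]));print(x,q.min(0).round(),q.max(0).round())
"
```

```text
position: [0.4458, 0.3337, 0.1297]
grip_width: 0.0575
position: [0.51, 0.1744, 0.1198]
grip_width: 0.0572
position: [0.5855, 0.0044, 0.1196]
position: [0.6053, -0.04, 0.1194]
0.05737466682455702 94.47288876922703 [ 0.60535461 -0.0394986   0.11952708] [ -0.9   3.5 119.5]
copper rows 0 328
-5 [256. 200.] [386. 336.]
0 [256. 191.] [387. 328.]
5 [255. 182.] [388. 319.]
```

```bash
python3 -m pendant '[[0,0,0,-1,3,30,0.5],[0,0,0,-1,3,60,0.5],[0,0,0,-1,3,90,0.5],[0,0,0,-1,3,113,0.5],[0,0,0,-1,3,113,0.5]]' | grep -E "pos|force|width"; python3 -m pendant '[[0,0,0,0,0,4,0.5],[0,0,0,0,0,8,0.5],[0,0,0,0,0,12,0.5],[0,0,0,0,0,17,0.5],[0,0,0,0,0,17,0.5]]' | grep -E "pos|force|width"; python3 -m pendant '[[0,0,0,0,0,0,0.5],[0,0,0,0,0,0,0.5],[0,0,0,0,0,0,0.5],[0,0,0,0,0,0,0.5],[0,0,0,0,0,0,0.5]]' | grep -E "pos|force|width"
```

```text
position: [0.6037, -0.0388, 0.0012]
wrist_force: [-2.1, 0.6, -4.5]
grip_width: 0.0574
gripper_force: 66.0
position: [0.6107, -0.0415, -0.0086]
wrist_force: [-0.2, -0.5, -2.8]
grip_width: 0.0575
gripper_force: 66.2
position: [0.6104, -0.0415, -0.0087]
wrist_force: [1.0, 0.9, 4.0]
grip_width: 0.0577
gripper_force: 67.1
```

```bash
python3 -m pendant '[[0,0,0,0,0,0,0.75],[0,0,0,0,0,0,0.8],[0,0,0,0,0,0,1],[0,0,0,0,0,0,1],[0,0,0,0,0,0,1]]' | grep -E "pos|force|width"; python3 -m pendant '[[0,0,0,0,0,-35,1],[0,0,0,0,0,-75,1],[0,0,0,0,0,-115,1],[0,0,0,0,0,-155,1],[0,0,0,0,0,-195,1]]' | grep -E "pos|force";  python3 -m pendant '[[0,0,0,-35,0,0,1],[0,0,0,-70,0,0,1],[0,0,0,-105,0,0,1],[0,0,0,-120,0,0,1],[0,0,0,-120,0,0,1]]' | grep -E "pos"
python3 - <<'E'
from w import *
f=grab('wrist','w14.png');s=grab('side');c=grab('scene')
im=np.vstack([np.hstack([cv2.resize(x['img'][b:b+h,a:a+w],(400,300)) for x,a,b,w,h in r]) for r in([(f,200,0,250,300),(s,230,130,160,160)],[(c,240,150,200,150),(c,100,150,200,150)])])
cv2.imwrite('pics/fin.png',cv2.cvtColor(im,cv2.COLOR_RGB2BGR))
print(ctrl.get_obs()['time_s'])
for b in blobs(f,(3,90,60),(20,255,255)):
    (u,v),r=cv2.minEnclosingCircle(b);print(u,v,r,onz(f,u,v,.029)[:2],onz(f,u,v,.041)[:2])
E
```

```text
position: [0.6088, -0.0412, -0.0102]
wrist_force: [0.8, 0.5, 0.5]
grip_width: 0.0852
gripper_force: 0.0
position: [0.6087, -0.0412, 0.1868]
wrist_force: [1.0, -1.1, 0.6]
gripper_force: 0.0
position: [0.6182, -0.1645, 0.1849]
29.5333
322.0 62.0 34.23458480834961 [ 0.60965092 -0.04055794] [ 0.60977701 -0.04260481]
197.56092834472656 150.84298706054688 35.93446350097656 [ 0.47563203 -0.14307788] [ 0.48079875 -0.14126884]
322.8360595703125 145.0327911376953 18.478139877319336 [ 0.61703343 -0.12596986] [ 0.61688185 -0.12480427]
99.0 38.0 23.85382080078125 [ 0.38061888 -0.0352108 ] [ 0.38935917 -0.03745878]
```

View pics/fin.png

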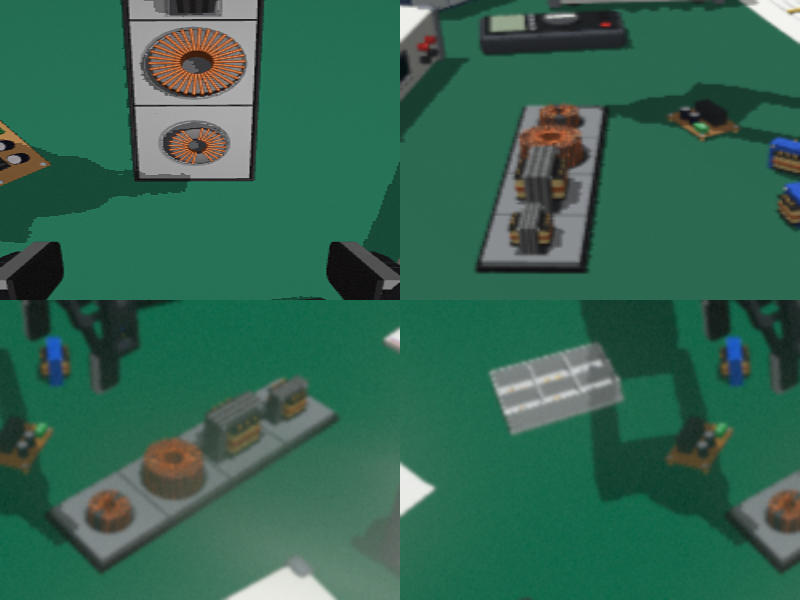

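The composite shows all four parts upright in their own recesses. The rings are within about 2 mm of their nest centres, and the board and multimeter are undisturbed. Handing in.

```bash
python3 -c "
from bench import ctrl
print(ctrl.finish_job())"
```

```text
the job is handed in; nothing more can be done
None
```

The job is handed in at about 29.5 s: both ring cores and both transformers looked upright and fully down in their own recesses, and the board and multimeter looked undisturbed, but `finish_job()` returned no verdict.

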